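Put the mill, the bottle and the jar back on their own coasters

ROBOT

A 6-joint arm with a two-finger parallel gripper is mounted at the origin on a cart in front of the work surface, level with it; the furniture and walls round the work are solid. World frame = base frame: x ahead of the robot, y to its left, z up, the work surface at z = 0. Lengths are in mm, angles in rad, forces in N, time in s.
With the tool pointing down it reaches from about 350 to 875 mm from the base axis. Payload 15.5 kg.
Tool frame: the origin (TCP) lies midway between the tips of the shut fingers; the grasp point (between the pads) lies 19 mm behind it; z points along the fingers, y is the line along which they close (so a half turn about z gives the same grasp; the last joint's range is limited). The gripper opens to 85 mm and grips with 20 to 120 N. Pads are 22 mm wide; open, the fingers measure 114 mm over their backs; the gripper's body (76 mm by 85 mm) begins 54 mm behind the grasp point. The pads swing forward as they close: fully open they stand 13 mm farther back than shut.
Start: joints at [-1.383, 0.494, 1.345, -0, 1.302, -0.096], TCP at [175.005, -600, 206.877] pointing down, gripper open.
Joint ranges: [-2.91, 2.91], [-0.82, 2.16], [0.22, 2.67], [-1.22, 4.37], [0.12, 2.79], [-3.08, 3.08]. Speed limits (rad/s): [1.89, 1.89, 2.57, 3.01, 3.01, 3.01].

INTERFACE

Orientations are given as a unit quaternion [x, y, z, w].
In Python, from plant import env gives the robot as it stands. The module is installed in compiled form; this text tells all that it offers.
- The arm moves only by the shell command python3 -m jog 'ROWS' [FORCE]. ROWS is text: rows parted by semicolons, each of 5 numbers parted by spaces: the opening, from 0 (shut) to 1 (fully open), then the shift along the world's x, y, z scaled (see below), then the turn about the world's z scaled (see below). In form: gripper tx ty tz yaw; .... A call has 1 to 10 rows; each row is the pose to reach, as a shift and turn from the pose commanded when the call began; what a row does not reach only later rows make up. The controller multiplies each number of a shift by 20 cm and each number of a turn by 45 degrees. A row lasts 1/10 s, in which the tool goes at most 50 mm and 8.59 degrees, less where a joint would pass 70% of its speed; a pose out of reach is approached as far as the arm can. A call with a number of a shift or a turn outside -1 to 1 is refused whole. A call with a gripper value outside its range is refused whole. The fingers move at their own pace and stop on an object; FORCE is the grip in N (left out, the last holds). Time passes only in rows, so rows that repeat a pose let the fingers close. It gives the time, the measured TCP pose, the force, the opening and the grip force at its end, in the units of the state.
- env.sense(): the state, without advancing time (a new reading comes with each control period).
- env.read_camera(name): name is "scene" or "top" or "wrist"; returns a dict with "color" (384x512x3 uint8, red, green, blue), "mtx" (3x3 intrinsics, pixels), "eye" and "rotation" of the camera in the world. Camera axes: x right, y up, looking along -z (the intrinsics and any distortion apply to the point x, -y, -z); pixel columns grow to the right and rows downward; lengths in mm; the calibration is good to about 2 mm. The wrist camera is an equidistant fisheye: a pixel r from the principal point sees the ray r / f radians off the axis. A picture is of the moment at which its call begins. There is no depth.
- env.job_done(): hands the job in; it is judged then, once.
The state is a dict: "time_s": time; "qpos": joint angles; "qvel": joint speeds; "joint_torque": joint torques, N m; "ee_pos": TCP position; "tool_rot": TCP orientation; "ft_force": force on the tool from outside, world axes, zero at the start; "torque": the same for the moment, N m; "gripper_width": opening from 0.0 (shut) to 1.0 (fully open); "gripper_force": force on a finger pad.
Only numpy, scipy, OpenCV 4.12 (cv2) and the standard library are available. Lean on these libraries where they do the work, as an engineer would, in place of code of your own. Each camera call takes 0.05 s, during which the arm holds its last target. There are 200 camera calls.

TASK

Three things at the baking place stand on each other's coasters. Put each upright in the middle of its own: the pepper mill on the round wooden coaster, the brown bottle on the square wooden coaster and the small sprinkle jar on the triangular wooden coaster. Only one thing fits on a coaster, so one can be parked on the empty marble tile meanwhile; knock nothing over and do not shift the two loose pastry cutters, and mind the wall cabinet that overhangs the back of the worktop.

Things in the scene. Friction and masses are not known exactly. Their poses are not given: they have to be found in the camera images.
- pepper_mill: dark wooden pepper mill, turned, 150 mm tall and 58 mm across its foot; its head is a ball about 50 mm across, widest 124 mm above the underside (good to grip from above; it does not turn), with a small 12 mm metal knob above that. Round, so any grasp yaw will do. Origin: centre of the underside, z up through the head. Loose, about 0.2 kg; it starts on the square coaster
- vanilla_bottle: brown glass extract bottle with a white screw cap, 129 mm tall, round body 58 mm across that narrows above about 85 mm to the 32 mm cap (109 to 129 mm above the underside; it does not turn). Origin: centre of the underside, z up through the cap. Loose, about 0.26 kg; it starts on the triangular coaster
- sprinkle_jar: small clear round jar with pink cake sprinkles and a flat grey lid, 67 mm across and 67 mm tall. Origin: centre of the underside, z up through the lid. Loose, about 0.17 kg; it starts on the round coaster
- round_coaster: round plain wooden coaster, 100 mm across, 12 mm thick, flat top, fixed to the worktop. Origin: centre of the underside, so its top is 12 mm above the origin. Place of the pepper mill
- square_coaster: square plain wooden coaster, 90 mm a side with rounded corners, 12 mm thick, flat top, fixed to the worktop. Origin: centre of the underside; x and y along its sides. Place of the brown bottle
- triangle_coaster: triangular plain wooden coaster with rounded corners (corners 68 mm and sides 39 mm from the centre), 12 mm thick, flat top, fixed to the worktop. Origin: centre of the underside; x points to a corner. Place of the sprinkle jar
- spare_tile: oblong white marble tile, 120 mm along its x and 86 mm along its y, 12 mm thick, flat top, fixed to the worktop, empty at the start: the free spot. Origin: centre of the underside
- round_cutter: bystander: round tinplate pastry cutter, a loose ring 59 mm across and 25 mm tall, light. Origin: centre of the underside
- square_cutter: bystander: square tinplate pastry cutter, loose, 51 mm a side and 25 mm tall, light. Origin: centre of the underside

How it is judged (in metres and radians):
At the end, for the whole second after the job is handed in: Mill on the round, bottle on the square and jar on the triangular coaster, each standing upright (within 0.1 rad) on its top, centred within 15 mm, released and at rest (horizontal distance between pepper_mill and round_coaster below 0.015 m and z of pepper_mill in the frame of round_coaster between 0.008 and 0.017 m and angle between each of pepper_mill, vanilla_bottle, sprinkle_jar's own z axis and vertical below 0.1 rad and linear speed of each of pepper_mill, vanilla_bottle, sprinkle_jar below 0.02 m/s and horizontal distance between vanilla_bottle and square_coaster below 0.015 m and z of vanilla_bottle in the frame of square_coaster between 0.008 and 0.017 m and horizontal distance between sprinkle_jar and triangle_coaster below 0.015 m and z of sprinkle_jar in the frame of triangle_coaster between 0.008 and 0.017 m); the robot touches nothing.
It fails at once if the mill, the bottle or the jar is knocked over (angle between any of pepper_mill, vanilla_bottle, sprinkle_jar's own z axis and vertical above 0.6 rad).
It fails at once if a loose pastry cutter is shifted by more than 20 mm (distance of any of round_cutter, square_cutter from where it was at the start of the episode above 0.02 m).
It also fails if it takes over 112 s, if anything falls off the work surface, if the arm or the gripper's body presses on something with over 40 N, if the wrist force passes 120 N, or if a joint passes its speed limit or range.

## Working session

There is one attempt and no reset: what is moved stays moved. The work goes in short steps, Python scripts to look and compute and a shell command to move; the robot and the scene stay as the last step left them, time stands still between calls to the robot, and variables do not carry over. Pictures are saved under pics/ and viewed, at most 14 in all, crops included, and the job is handed in when it is done.

```bash
mkdir -p pics; ls
cat > h.py <<'E'
import numpy as np, cv2
from plant import env
def shot(n,f):
    c=env.read_camera(n); np.savez('pics/'+f+'.npz',**{k:np.array(c[k]) for k in('color','mtx','eye','rotation')})
    cv2.imwrite('pics/'+f+'.png',cv2.cvtColor(c['color'],cv2.COLOR_RGB2BGR)); return c
def load(f): return dict(np.load('pics/'+f+'.npz'))
def ray(c,u,v,fish=False):
    K=c['mtx']; x=(u-K[0,2])/K[0,0]; y=(v-K[1,2])/K[1,1]
    if fish:
        r=np.hypot(x,y); s=np.sin(r)/max(r,1e-9); d=np.array([x*s,-y*s,-np.cos(r)])
    else: d=np.array([x,-y,-1.])
    d=c['rotation']@d; return np.array(c['eye'],float),d/np.linalg.norm(d)
def plane(c,u,v,z,fish=False):
    e,d=ray(c,u,v,fish); return e+d*(z-e[2])/d[2]
def tri(*rs):
    A=sum(np.eye(3)-np.outer(d,d) for e,d in rs); b=sum((np.eye(3)-np.outer(d,d))@e for e,d in rs)
    p=np.linalg.solve(A,b); return p,[round(float(np.linalg.norm(np.cross(p-e,d))),1) for e,d in rs]
E
python3 - <<'E'
from h import *
for n in('scene','top','wrist'):
    c=shot(n,n+'0'); print(n,np.round(c['mtx'],1).tolist(),np.round(c['eye']),np.round(c['rotation'],3).tolist(), [k for k in c])
a=cv2.imread('pics/scene0.png');b=cv2.imread('pics/top0.png')
cv2.imwrite('pics/s0.png',cv2.resize(a,(800,600)));cv2.imwrite('pics/t0.png',cv2.resize(b,(800,600)))
print(env.sense())
E
```

```text
pics
scene [[405.0, 0.0, 261.6], [0.0, 405.0, 196.2], [0.0, 0.0, 1.0]] [-152.  504.  657.] [-0.199, 0.398, 0.806, -0.391] ['color', 'mtx', 'eye', 'rotation']
top [[473.8, 0.0, 261.1], [0.0, 473.8, 194.2], [0.0, 0.0, 1.0]] [ 386.   30. 1331.] [0.015, -0.028, -0.706, 0.708] ['color', 'mtx', 'eye', 'rotation']
wrist [[297.3, 0.0, 249.8], [0.0, 297.3, 190.1], [0.0, 0.0, 1.0]] [ 246. -578.  374.] [-0.116, 0.088, -0.593, 0.792] ['color', 'mtx', 'eye', 'rotation']
{'time_s': 0.15, 'qpos': array([-1.38250125e+00,  4.94034672e-01,  1.34595312e+00, -1.97121115e-05,
        1.30248577e+00, -9.55215011e-02]), 'qvel': array([ 1.46248037e-05, -1.81459850e-03, -3.16415958e-03,  3.51265931e-04,
       -3.95387759e-04, -1.74501197e-03]), 'joint_torque': array([-6.27459885e-04, -8.82544112e+01, -3.84067404e+01, -5.27634747e-04,
        7.09353830e-03,  2.09325327e-05]), 'ee_pos': array([ 174.94522008, -599.72881461,  206.45292274]), 'tool_rot': array([ 9.89947439e-01,  1.41435054e-01, -2.99158168e-05, -4.39536640e-04]), 'ft_force': array([-0.33487174, -0.07048483, -0.10000982]), 'torque': array([ 0.00698202, -0.00257529,  0.00542917]), 'gripper_force': 0.0, 'gripper_width': 0.9991866901191736}
```

```bash
sed -i "s/d=c\['rotation'\]@d/d=R.from_quat(c['rotation']).apply(d)/; 1a from scipy.spatial.transform import Rotation as R" h.py
```

```text
(no output)
```

View pics/s0.png

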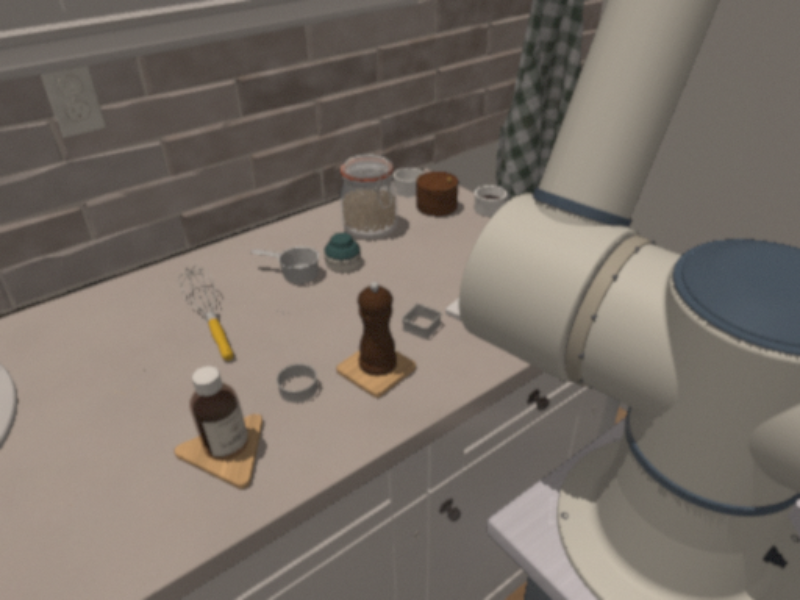

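View pics/t0.png

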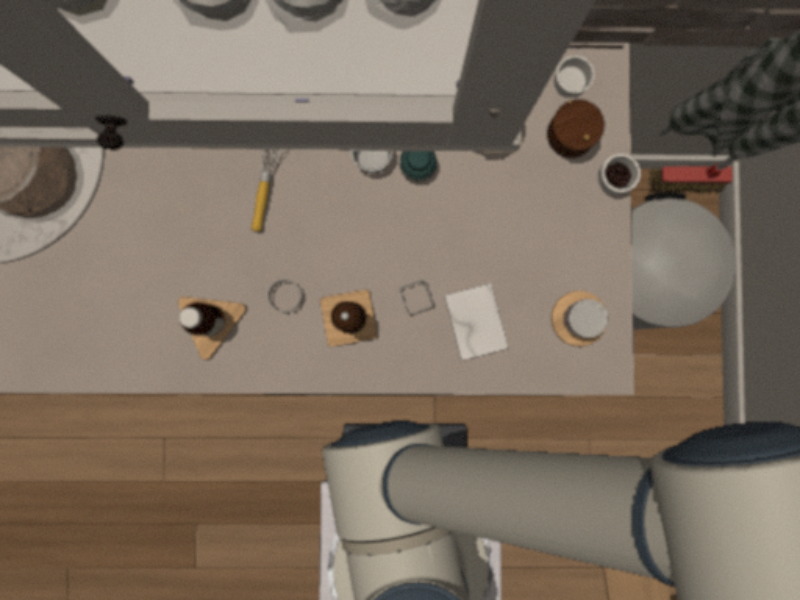

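View pics/wrist0.png

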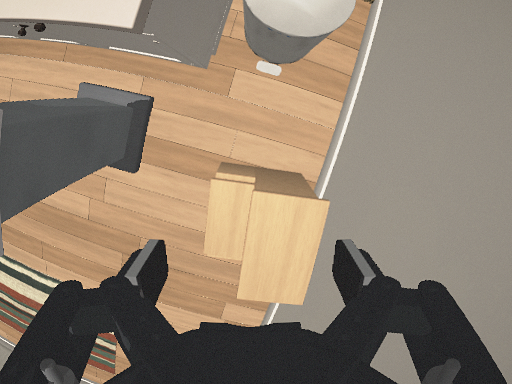

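Run:
```python
from h import *
c=load('top0'); im=cv2.cvtColor(c['color'],cv2.COLOR_RGB2HSV)
roi=np.zeros(im.shape[:2],np.uint8); roi[170:235,100:405]=255
m=((im[...,0]<20)&(im[...,1]>95)&(im[...,2]>120)).astype(np.uint8)*255&roi
cs,_=cv2.findContours(m,cv2.RETR_EXTERNAL,cv2.CHAIN_APPROX_NONE)
pts=[]
for k in cs:
    if cv2.contourArea(k)<150: continue
    h=cv2.convexHull(k); print('wood',cv2.boundingRect(k),cv2.contourArea(k))
    P=np.array([plane(c,*q[0],12)[:2] for q in h],np.float32)
    print(' rect',cv2.minAreaRect(P),'circ',cv2.minEnclosingCircle(P)); print(' tri',cv2.minEnclosingTriangle(P.reshape(-1,1,2))[1].reshape(-1,2).round().tolist())
for n,u,v,z in [('tile',476,322,12),('rcut',286,296,25),('scut',417,297,25),('jarlid',587,319,79),('knob',345,316,162),('cap',189,318,141),('cabinet edge',300,148,500)]:
    print(n,plane(c,u/1.5625,v/1.5625,z).round())
s=load('scene0')
for n,a,b in[('knob',(345,316),(375,287)),('cap',(189,318),(206,377))]:
    print(n,tri(ray(c,a[0]/1.5625,a[1]/1.5625),ray(s,b[0]/1.5625,b[1]/1.5625)))
```

```text
wood (114, 190, 43, 16) 160.5
 rect ((456.5184631347656, 356.932373046875), (117.45429992675781, 31.31463623046875), 83.07672119140625) circ ((460.439697265625, 356.45623779296875), 58.736419677734375)
 tri [[487.0, 501.0], [465.0, 289.0], [427.0, 316.0]]
wood (353, 187, 29, 35) 298.5
 rect ((442.2431640625, -288.2403564453125), (76.49658966064453, 96.18448638916016), 85.03939819335938) circ ((442.32415771484375, -298.9713134765625), 49.1981315612793)
 tri [[512.0, -333.0], [355.0, -319.0], [455.0, -219.0]]
wood (205, 186, 34, 36) 397.5
 rect ((441.22149658203125, 112.92819213867188), (88.4066390991211, 88.12925720214844), 9.997265815734863) circ ((442.6096496582031, 113.1559066772461), 57.792659759521484)
 tri [[477.0, 165.0], [498.0, 41.0], [334.0, 136.0]]
tile [ 434. -115.   12.]
rcut [478. 222.  25.]
scut [478.  -9.  25.]
jarlid [ 437. -297.   79.]
knob [437. 108. 162.]
cap [434. 359. 141.]
cabinet edge [613. 138. 500.]
knob (array([437.54527782, 108.67847119, 154.61996692]), [0.3, 0.3])
cap (array([434.15677384, 359.8303037 , 136.68322651]), [0.5, 0.5])
```

```bash
python3 -m jog '1 .25 .25 .2 0;1 .5 .5 .2 -.2;1 .5 .75 .2 -.361;1 .5 .75 .2 -.361;1 .5 .75 .2 -.361;1 .5 .75 .2 -.361'; python3 -m jog '1 .475 .75 0 0;1 .475 .75 0 0;1 .475 .75 0 0;1 .475 .75 0 0;1 .475 .75 0 0;1 .475 .75 0 0'
python3 - <<'E'
from h import *
c=shot('wrist','w1'); shot('scene','s1');shot('top','t1'); print(c['eye'],c['rotation'],env.sense()['qpos'])
E
```

```text
time_s: 0.75
ee_pos: [275.4, -449.5, 247.2]
tool_rot: [1.0, 0.001, 0.0, 0.0]
ft_force: [-1.1, -1.3, -0.2]
gripper_width: 0.999
gripper_force: 0.0
time_s: 1.35
ee_pos: [370.2, -300.8, 246.8]
tool_rot: [1.0, 0.0, -0.0, 0.0]
ft_force: [-0.0, 0.1, 0.2]
gripper_width: 1.001
gripper_force: 0.0
[ 444.19658169 -299.95661732  414.11615782] [-0.1033493   0.10365668 -0.69910134  0.69987965] [-8.09170485e-01  2.42015399e-01  1.63895615e+00 -2.44319124e-04
  1.26071630e+00  7.62944309e-01]
```

View pics/w1.png

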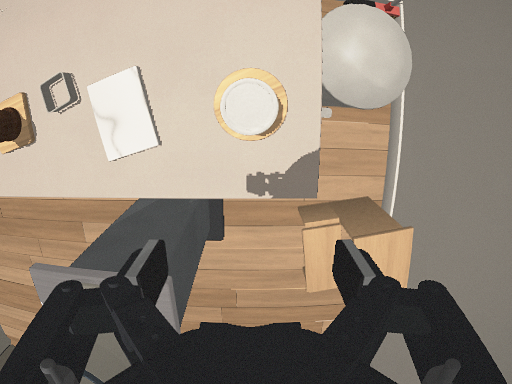

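View pics/m.png

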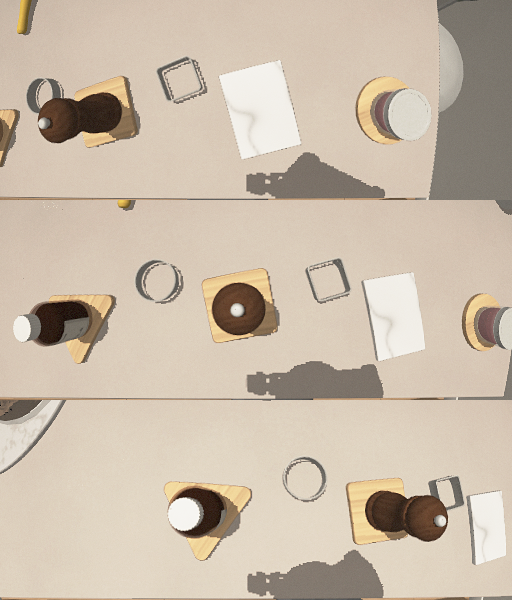

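```bash
cat > g.py <<'E'
from h import *
def big(m):
    cs,_=cv2.findContours(m.astype(np.uint8),cv2.RETR_EXTERNAL,cv2.CHAIN_APPROX_NONE); return max(cs,key=cv2.contourArea)
def hsv(c): return [a.astype(int) for a in cv2.split(cv2.cvtColor(c['color'],cv2.COLOR_RGB2HSV))]
def box(m,b):
    o=np.zeros_like(m); u0,v0,u1,v1=b; o[v0:v1,u0:u1]=m[v0:v1,u0:u1]; return o
def wood(c,b):
    H,S,V=hsv(c); m=box((H>9)&(H<24)&(S>85)&(V>140),b).astype(np.uint8)
    m=cv2.morphologyEx(m,cv2.MORPH_OPEN,np.ones((3,3)))
    return np.vstack([k[:,0] for k in cv2.findContours(m,cv2.RETR_EXTERNAL,cv2.CHAIN_APPROX_NONE)[0] if cv2.contourArea(k)>15])
def top(c,k,z): return np.array([plane(c,u,v,z,True)[:2] for u,v in k],np.float32)
def pale(c,b):
    H,S,V=hsv(c); k=cv2.convexHull(big(box((S<25)&(V>120),b)))
    m=cv2.moments(k); return (m['m10']/m['m00'],m['m01']/m['m00']),k[:,0]
def incenter(T):
    T=T.reshape(3,2); l=[np.linalg.norm(T[(i+1)%3]-T[(i+2)%3]) for i in range(3)]
    return np.average(T,axis=0,weights=l),l
E
python3 - <<'E'
from g import *
w=[None]+[load(f'w{i}') for i in(1,2,3,4)]
k=top(w[1],wood(w[1],(205,60,300,145)),12); print('round',cv2.minEnclosingCircle(cv2.convexHull(k)),cv2.fitEllipse(cv2.convexHull(k)))
for i,b in((3,(195,65,285,145)),(4,(340,70,412,150))):
    k=top(w[i],wood(w[i],b),12); print('square',i,cv2.minAreaRect(k))
for i,b in((3,(60,90,120,165)),(4,(160,75,255,165))):
    k=top(w[i],wood(w[i],b),12); T=cv2.minEnclosingTriangle(k.reshape(-1,1,2))[1]; print('tri',i,T.reshape(-1,2).round().tolist(),incenter(T))
R_={}
for n,L in {'lid':((1,(218,75,285,140)),(2,(380,80,435,145))),'tile':((1,(80,60,165,165)),(2,(215,55,305,165)),(3,(360,68,430,165))),'cap':((3,(5,105,42,150)),(4,(165,92,207,136)))}.items():
    rs=[]
    for i,b in L:
        p,k=pale(w[i],b); rs.append(ray(w[i],*p,True)); print(n,i,np.round(p,1),len(k), cv2.minAreaRect(top(w[i],k,12)) if n=='tile' else cv2.minEnclosingCircle(top(w[i],k,{'lid':79,'cap':141}[n])))
    print(n,tri(*rs))
kn=[(2,(44,124)),(3,(237,110)),(4,(440,121))]
print('knob',tri(*[ray(w[i],*p,True) for i,p in kn]))
print('tri corner',tri(ray(w[3],114,95,True),ray(w[4],251,87,True)),'low', tri(ray(w[3],80,161,True),ray(w[4],202,159,True)))
print('square corner',tri(ray(w[3],202,83,True),ray(w[4],347,85,True)),'low', tri(ray(w[3],213,143,True),ray(w[4],356,145,True)))
for i,b in((1,(240,100)),):pass
print('round edges',tri(ray(w[1],214,104,True),ray(w[2],357,109,True)),tri(ray(w[1],251,68,True),ray(w[2],386,77,True)))
E
```

```text
round ((442.41455078125, -300.5270080566406), 49.33076095581055) ((441.8786926269531, -300.8364562988281), (96.21979522705078, 98.34579467773438), 34.60584259033203)
square 3 ((441.3030090332031, 113.77896118164062), (89.04170989990234, 88.76306915283203), 10.5577392578125)
square 4 ((441.19384765625, 115.23136901855469), (88.79373168945312, 89.66131591796875), 10.3786039352417)
tri 3 [[476.0, 392.0], [464.0, 290.0], [339.0, 381.0]] (array([436.22748, 353.6974 ], dtype=float32), [np.float32(155.00941), np.float32(137.28424), np.float32(102.70891)])
tri 4 [[478.0, 410.0], [465.0, 291.0], [354.0, 370.0]] (array([434.89136, 357.65704], dtype=float32), [np.float32(135.96729), np.float32(129.87056), np.float32(119.94633)])
lid 1 [248.7 106.1] 32 ((440.1854248046875, -298.5231018066406), 32.19868850708008)
lid 2 [407.6 113.6] 27 ((441.02276611328125, -295.00164794921875), 35.31276321411133)
lid (array([ 440.53135504, -298.47409201,   71.63105433]), [0.3, 0.3])
tile 1 [122.3 113.8] 20 ((435.78875732421875, -115.29246520996094), (119.40542602539062, 86.69078826904297), 14.801836013793945)
ti
[... 370 characters left out ...]
5, 359.96630859375), 15.342228889465332)
cap 4 [184.5 113.4] 19 ((436.05621337890625, 358.73876953125), 16.839950561523438)
cap (array([436.00702711, 359.1451656 , 141.99118441]), [0.1, 0.1])
knob (array([437.85783208, 110.3074015 , 156.74583294]), [0.5, 0.4, 0.2])
tri corner (array([465.7544278 , 297.39166767,   3.35665369]), [0.5, 0.5]) low (array([367.78200532, 366.57293781,   5.14861077]), [1.0, 1.0])
square corner (array([473.29140879, 164.09439095,   7.79066381]), [0.5, 0.5]) low (array([390.17587351, 149.52138386,  14.94619346]), [0.3, 0.3])
round edges (array([ 441.83096627, -251.26954021,    8.39731094]), [1.1, 1.1]) (array([ 492.67244522, -301.27020447,   -2.7854019 ]), [0.4, 0.4])
```

```bash
python3 -m jog '1 .327 .304 0 0;1 .327 .304 0 0;1 .327 .304 0 0;1 .327 .304 -.25 0;1 .327 .304 -.5 0;1 .327 .304 -.674 0;1 .327 .304 -.674 0;1 .327 .304 -.674 0'
python3 - <<'E'
from h import *
shot('wrist','w5'); shot('scene','s5')
a=cv2.imread('pics/w5.png');b=cv2.imread('pics/s5.png'); cv2.imwrite('pics/m5.png',cv2.resize(np.hstack([a[60:360,100:400],b[180:330,70:270].repeat(2,0).repeat(2,1)]),None,fx=1,fy=1))
E
```

```text
time_s: 4.55
ee_pos: [436.0, 359.9, 113.1]
tool_rot: [1.0, -0.001, -0.0, 0.0]
ft_force: [-0.0, 0.3, -0.3]
gripper_width: 1.0
gripper_force: 0.0
```

View pics/m5.png

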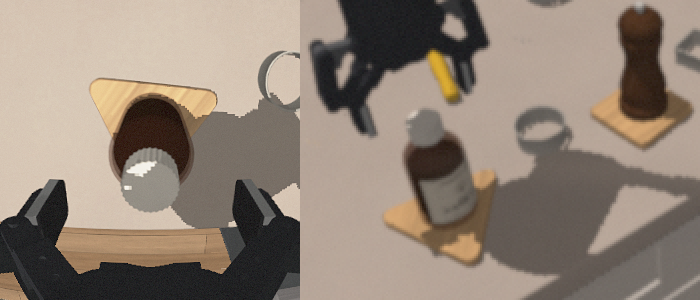

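```bash
cat >> g.py <<'E'
def proj(c,p,fish=False):
    q=R.from_quat(c['rotation']).inv().apply(np.array(p,float)-c['eye']); x,y=q[0]/-q[2],-q[1]/-q[2]
    if fish:
        r=np.hypot(x,y); s=np.arctan2(r,1)/r; x*=s;y*=s
    K=c['mtx']; return np.round([K[0,0]*x+K[0,2],K[1,1]*y+K[1,2]],1)
E
python3 - <<'E'
from g import *
s=load('s5');w=load('w5')
for p in([436,317,126],[436,402,126],[436,359,141],[436,359,113]):
    a=proj(s,p); print(p,'crop',(a-[70,180])*2+[300,0],'wrist crop',proj(w,p,True)-[100,60])
print(env.sense()['qpos'])
E
```

```text
[436, 317, 126] crop [466.4 110.4] wrist crop [224.5 174.6]
[436, 402, 126] crop [381.2 149.8] wrist crop [ 79.3 174.8]
[436, 359, 141] crop [422.2 117.6] wrist crop [153.1 187.8]
[436, 359, 113] crop [428.2 139.2] wrist crop [152.7 166.4]
[ 5.85325610e-01  5.18336997e-01  1.60055396e+00 -1.11956718e-05
  1.01943633e+00  2.15672126e+00]
```

```bash
python3 -m jog '.3 0 0 0 0;.2 0 0 0 0;.2 0 0 0 0;.2 0 0 0 0;.2 0 0 0 0;.2 0 0 0 0;.2 0 0 0 0;.2 0 0 0 0;.2 0 0 0 0' 40
python3 - <<'E'
from h import *
shot('wrist','w6'); shot('scene','s6')
a=cv2.imread('pics/w6.png');b=cv2.imread('pics/s6.png'); cv2.imwrite('pics/m6.png',np.hstack([a[60:360,100:400],b[180:330,70:270].repeat(2,0).repeat(2,1)]))
E
```

```text
time_s: 5.55
ee_pos: [435.9, 361.0, 112.7]
tool_rot: [1.0, 0.0, 0.001, -0.0]
ft_force: [0.4, -2.8, 8.6]
gripper_width: 0.333
gripper_force: 38.8
```

View pics/m6.png

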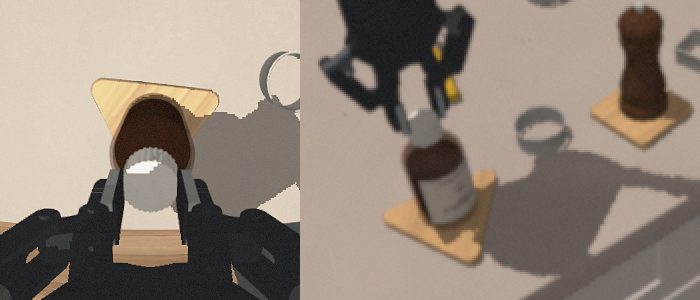

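```bash
python3 -m jog '.2 0 0 .05 0;.2 0 0 .1 0;.2 0 0 .2 0;.2 0 0 .3 0;.2 0 0 .3 0;.2 0 0 .3 0' 60
python3 - <<'E'
from h import *
shot('wrist','w7'); shot('scene','s7')
a=cv2.imread('pics/w7.png');b=cv2.imread('pics/s7.png'); cv2.imwrite('pics/m7.png',np.hstack([a[60:360,100:400],b[130:280,70:270].repeat(2,0).repeat(2,1)]))
E
```

```text
time_s: 6.25
ee_pos: [435.5, 360.9, 172.3]
tool_rot: [1.0, 0.0, 0.0, -0.0]
ft_force: [0.2, -0.1, -3.0]
gripper_width: 0.314
gripper_force: 59.4
```

View pics/m7.png

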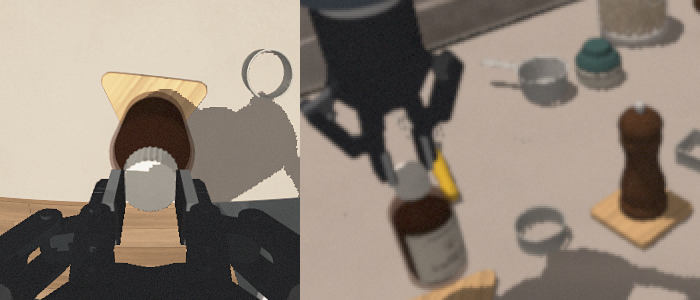

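```bash
python3 -m jog '.2 0 0 .15 0;.2 0 0 .35 0;.2 0 0 .55 0;.2 0 0 .55 0;.2 0 -.1 .55 0;.2 0 -.25 .55 0;.2 0 -.4 .55 0;.2 0 -.55 .55 0;.2 0 -.7 .55 0;.2 0 -.85 .55 0' 80; python3 -m jog '.2 0 -.15 0 0;.2 0 -.3 0 0;.2 0 -.45 0 0;.2 0 -.6 0 0;.2 0 -.75 0 0;.2 0 -.9 0 0;.2 0 -1 0 0;.2 0 -1 0 0'
python3 -m jog '.2 0 -.15 0 0;.2 0 -.3 0 0;.2 0 -.4 0 0;.2 0 -.5 0 0;.2 0 -.527 0 0;.2 0 -.527 -.15 0;.2 0 -.527 -.35 0;.2 0 -.527 -.55 0;.2 0 -.527 -.55 0'
python3 - <<'E'
from g import *
c=shot('wrist','w8'); s=shot('scene','s8')
cv2.imwrite('pics/m8.png',np.hstack([cv2.imread('pics/w8.png')[20:340],cv2.imread('pics/s8.png')[60:380,200:480]]))
E
```

```text
time_s: 7.35
ee_pos: [434.6, 189.5, 280.6]
tool_rot: [1.0, 0.0, -0.001, 0.0]
ft_force: [0.4, 0.4, -2.9]
gripper_width: 0.299
gripper_force: 79.1
time_s: 8.15
ee_pos: [434.8, -11.1, 280.7]
tool_rot: [1.0, -0.001, -0.001, 0.0]
ft_force: [0.8, 0.6, -2.5]
gripper_width: 0.297
gripper_force: 79.2
time_s: 9.05
ee_pos: [432.3, -112.6, 168.1]
tool_rot: [1.0, 0.0, -0.004, -0.002]
ft_force: [-1.6, -0.3, -2.6]
gripper_width: 0.3
gripper_force: 80.0
```

View pics/m8.png

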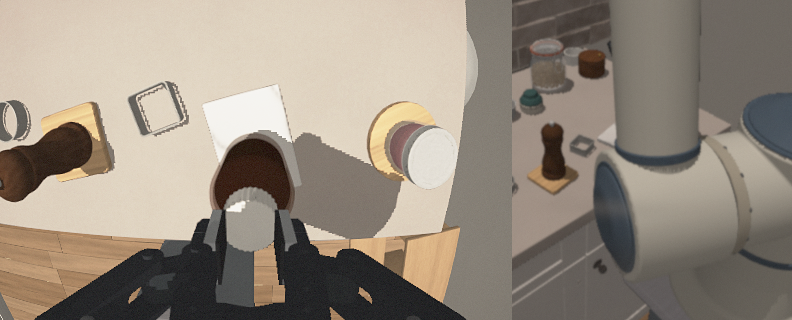

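```bash
python3 -m jog '.2 0 0 0 0;.2 0 0 -.1 0;.2 0 0 -.2 0;.2 0 0 -.25 0;.2 0 0 -.27 0;.2 0 0 -.28 0;.2 0 0 -.285 0;.2 0 0 -.285 0;.2 0 0 -.285 0'
```

```text
time_s: 10.05
ee_pos: [435.7, -114.7, 115.5]
tool_rot: [1.0, 0.0, 0.0, 0.0]
ft_force: [-0.0, -0.2, -2.2]
gripper_width: 0.3
gripper_force: 80.1
```

```bash
python3 -m jog '.2 0 0 -.007 0;.2 0 0 -.01 0;.2 0 0 -.01 0;.2 0 0 -.01 0' 40;  python3 -m jog '.2 0 0 -.005 0;.2 0 0 -.005 0;.2 0 0 -.005 0;.2 0 0 -.005 0' 25
```

```text
time_s: 10.45
ee_pos: [435.7, -114.7, 113.2]
tool_rot: [1.0, 0.0, 0.0, 0.0]
ft_force: [0.7, -0.1, 3.0]
gripper_width: 0.301
gripper_force: 81.3
time_s: 10.85
ee_pos: [436.6, -115.2, 112.9]
tool_rot: [1.0, 0.0, 0.001, 0.001]
ft_force: [0.9, -2.2, 16.7]
gripper_width: 0.298
gripper_force: 84.2
```

Contact with the tile. Release and rise.

```bash
python3 -m jog '.5 0 0 .005 0;.5 0 0 .005 0;.8 0 0 .005 0;1 0 0 .005 0;1 0 0 .005 0;1 0 0 .005 0;1 0 0 .2 0;1 0 0 .45 0;1 0 0 .6 0;1 0 0 .6 0' | head -3; python3 -m jog '1 -.3 -.5 0 0;1 -.3 -.5 0 0;1 -.3 -.9 0 0;1 -.3 -.9 0 0;1 -.3 -.9 0 0;1 -.3 -.9 0 0;1 -.3 -.9 0 0'|head -3
python3 - <<'E'
from g import *
c=shot('wrist','w9')
E
```

```text
time_s: 11.85
ee_pos: [437.4, -115.4, 235.9]
tool_rot: [1.0, 0.0, 0.003, 0.001]
time_s: 12.55
ee_pos: [375.2, -293.6, 231.6]
tool_rot: [1.0, 0.0, -0.0, -0.001]
```

View pics/w9.png

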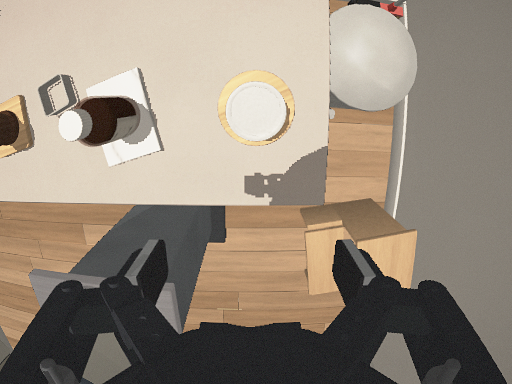

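Run:
```python
from g import *
c=load('w9'); p,k=pale(c,(222,78,292,142)); print(p,cv2.minEnclosingCircle(top(c,k,79)))
a=load('w1'); q,_=pale(a,(218,75,285,140)); b=load('w2')
k=top(c,wood(c,(210,60,305,155)),12); h=cv2.convexHull(k); print('round',cv2.minEnclosingCircle(h),cv2.fitEllipse(h)[0])
```

```text
(255.38647080159595, 110.80389312054164) ((440.43060302734375, -298.34393310546875), 32.198299407958984)
round ((442.59185791015625, -300.2243957519531), 49.32493591308594) (441.84893798828125, -300.1047058105469)
```

```bash
python3 -m jog '1 .2 -.019 0 0;1 .325 -.019 0 0;1 .325 -.019 0 0;1 .325 -.019 -.25 0;1 .325 -.019 -.5 0;1 .325 -.019 -.7 0;1 .325 -.019 -.85 0;1 .325 -.019 -.95 0;1 .325 -.019 -1 0;1 .325 -.019 -1 0'; python3 -m jog '1 0 0 -.04 0;1 0 0 -.04 0;.6 0 0 -.04 0;.6 0 0 -.04 0;.6 0 0 -.04 0;.6 0 0 -.04 0;.6 0 0 -.04 0' 40
```

```text
time_s: 13.6
ee_pos: [439.8, -297.4, 31.5]
tool_rot: [1.0, 0.001, -0.001, -0.001]
ft_force: [1.0, -0.3, 0.2]
gripper_width: 1.004
gripper_force: 0.0
time_s: 14.3
ee_pos: [440.8, -298.8, 25.2]
tool_rot: [1.0, 0.0, 0.001, 0.0]
ft_force: [-1.2, 0.7, 12.1]
gripper_width: 0.751
gripper_force: 40.7
```

```bash
python3 -m jog '.6 0 0 .03 0;.6 0 0 .15 0;.6 0 0 .35 0;.6 0 0 .55 0;.6 0 0 .75 0;.6 0 0 .92 0;.6 0 0 .95 0;.6 0 .1 .95 0;.6 0 .25 .95 0;.6 0 .4 .95 0' 60; for i in 1 2; do python3 -m jog '.6 0 .15 0 0;.6 0 .3 0 0;.6 0 .45 0 0;.6 0 .6 0 0;.6 0 .75 0 0;.6 0 .9 0 0;.6 0 1 0 0;.6 0 1 0 0'; done;  python3 -m jog '.6 0 .15 0 0;.6 0 .3 0 0;.6 0 .3 0 0;.6 0 .3 0 0'
python3 - <<'E'
from g import *
c=shot('wrist','w10'); t=shot('top','t10')
cv2.imwrite('pics/m10.png',np.hstack([cv2.imread('pics/w10.png')[:320],cv2.imread('pics/t10.png')[60:380,50:330]]))
E
```

```text
time_s: 15.3
ee_pos: [439.4, -216.6, 213.1]
tool_rot: [1.0, -0.0, -0.001, -0.001]
ft_force: [0.2, 0.2, -2.1]
gripper_width: 0.74
gripper_force: 66.6
time_s: 16.1
ee_pos: [438.9, -15.8, 213.2]
tool_rot: [1.0, 0.001, -0.001, -0.0]
ft_force: [0.7, 0.2, -3.1]
gripper_width: 0.738
gripper_force: 66.6
time_s: 16.9
ee_pos: [439.6, 183.2, 213.3]
tool_rot: [1.0, 0.001, -0.001, -0.0]
ft_force: [0.3, 0.4, -1.0]
gripper_width: 0.741
gripper_force: 66.8
time_s: 17.3
ee_pos: [439.9, 241.1, 213.4]
tool_rot: [1.0, 0.001, -0.001, 0.0]
ft_force: [0.8, -1.3, -2.2]
gripper_width: 0.739
gripper_force: 66.9
```

View pics/m10.png

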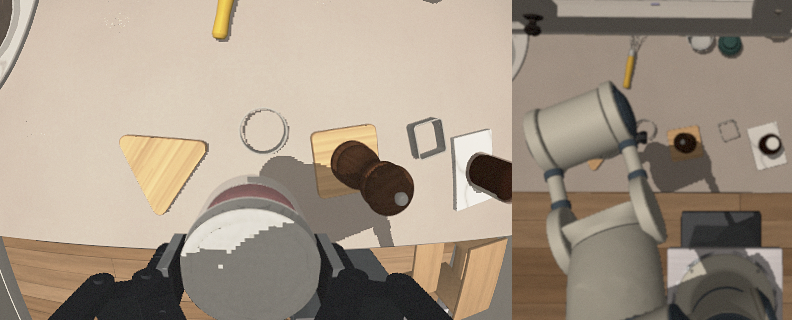

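Run:
```python
from g import *
c=load('w10'); k=wood(c,(110,125,215,222)); P=top(c,k,12); h=cv2.convexHull(P); m=cv2.moments(h); print('centroid',m['m10']/m['m00'],m['m01']/m['m00'],m['m00'])
T=cv2.minEnclosingTriangle(h)[1]; print(T.reshape(-1,2).round(),incenter(T))
print('square',cv2.minAreaRect(top(c,wood(c,(305,118,385,205)),12)))
kk,_=pale(c,(440,120,500,215));
```

```text
centroid 434.2669855028127 359.8166062896497 7539.208511726931
[[480. 422.]
 [466. 289.]
 [357. 368.]] (array([434.3859 , 359.59604], dtype=float32), [np.float32(134.4536), np.float32(134.6896), np.float32(134.49011)])
square ((447.6580810546875, 115.64130401611328), (78.00497436523438, 89.37371826171875), 10.789368629455566)
```

```bash
python3 -m jog '.6 -.03 .1 0 0;.6 -.03 .25 0 0;.6 -.03 .4 0 0;.6 -.03 .52 0 0;.6 -.03 .59 0 0;.6 -.03 .59 0 0;.6 -.03 .59 -.15 0;.6 -.03 .59 -.35 0;.6 -.03 .59 -.55 0;.6 -.03 .59 -.55 0'; python3 -m jog '.6 0 0 -.1 0;.6 0 0 -.2 0;.6 0 0 -.3 0;.6 0 0 -.35 0;.6 0 0 -.37 0;.6 0 0 -.38 0;.6 0 0 -.385 0;.6 0 0 -.385 0;.6 0 0 -.385 0'
```

```text
time_s: 18.4
ee_pos: [432.0, 356.5, 100.2]
tool_rot: [1.0, -0.0, -0.003, 0.002]
ft_force: [-0.9, 0.4, -1.2]
gripper_width: 0.74
gripper_force: 67.6
time_s: 19.3
ee_pos: [434.6, 359.8, 27.6]
tool_rot: [1.0, 0.0, 0.0, -0.0]
ft_force: [0.3, 0.1, -1.9]
gripper_width: 0.738
gripper_force: 67.6
```

```bash
python3 -m jog '.6 0 0 -.005 0;.6 0 0 -.01 0;.6 0 0 -.01 0;.6 0 0 -.01 0' |sed -n '2p;4p';  python3 -m jog '.6 0 0 -.005 0;.6 0 0 -.005 0;.6 0 0 -.005 0;.6 0 0 -.005 0' |sed -n '2p;4p'
```

```text
ee_pos: [434.6, 359.7, 25.5]
ft_force: [-0.4, -2.1, 7.0]
ee_pos: [434.9, 359.7, 25.4]
ft_force: [-3.0, -5.8, 25.5]
```

```bash
python3 -m jog '1 0 0 .005 0;1 0 0 .005 0;1 0 0 .005 0;1 0 0 .005 0;1 0 0 .1 0;1 0 0 .3 0;1 0 0 .55 0;1 0 0 .8 0;1 0 0 1 0;1 0 0 1 0'; python3 -m jog '1 -.3 -.3 .1 0;1 -.3 -.6 .1 0;1 -.3 -.9 .1 0;1 -.3 -1 .1 0;1 -.3 -1 .1 0;1 -.3 -1 .1 0'
python3 - <<'E'
from g import *
c=shot('wrist','w11')
E
```

```text
time_s: 21.1
ee_pos: [436.6, 361.1, 229.6]
tool_rot: [1.0, 0.0, 0.004, -0.002]
ft_force: [0.3, 0.5, -0.5]
gripper_width: 1.002
gripper_force: 0.0
time_s: 21.7
ee_pos: [373.8, 157.5, 243.8]
tool_rot: [1.0, -0.001, -0.0, 0.0]
ft_force: [-0.2, 1.0, -0.2]
gripper_width: 1.003
gripper_force: 0.0
```

View pics/w11.png

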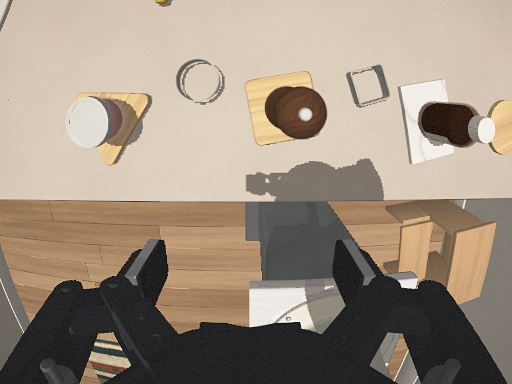

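Run:
```python
from g import *
c=load('w11'); p,k=pale(c,(62,92,112,150)); print('lid',cv2.minEnclosingCircle(top(c,k,79)))
print('lid cen',plane(c,*p,79,True))
H,S,V=hsv(c); kn=big(box((V>150),(295,103,318,125))); m=cv2.moments(kn); u=(m['m10']/m['m00'],m['m01']/m['m00']); print('knob',u,plane(c,*u,158,True))
a,b=load('w3'),load('w4'); print(tri(ray(c,*u,True),ray(a,237,110,True),ray(b,440,121,True),ray(load('w2'),44,124,True)))
p,k=pale(c,(462,112,500,148)); print('cap',plane(c,*p,141,True)); print('square',cv2.minAreaRect(top(c,wood(c,(240,65,320,150)),12)))
```

```text
lid ((434.8160095214844, 360.4648742675781), 32.82886505126953)
lid cen [434.94530918 358.73268118  79.        ]
knob (305.07215007215, 113.89754689754689) [438.8877048 111.1305377 158.       ]
(array([438.1004713 , 110.47872949, 156.62363293]), [0.8, 0.2, 0.3, 0.8])
cap [ 438.54744379 -109.86612559  141.        ]
square ((441.44085693359375, 114.38333129882812), (88.92752075195312, 88.81763458251953), 10.388031959533691)
```

```bash
python3 -m jog '1 .2 -.1 0 0;1 .3185 -.2455 0 0;1 .3185 -.2455 0 0;1 .3185 -.2455 -.2 0;1 .3185 -.2455 -.4 0;1 .3185 -.2455 -.6 0;1 .3185 -.2455 -.665 0;1 .3185 -.2455 -.665 0;1 .3185 -.2455 -.665 0'; python3 -m jog '.4 0 0 0 0;.4 0 0 0 0;.4 0 0 0 0;.4 0 0 0 0;.4 0 0 0 0;.4 0 0 0 0;.4 0 0 0 0;.4 0 0 0 0' 50
```

```text
time_s: 22.65
ee_pos: [438.2, 111.3, 111.3]
tool_rot: [1.0, 0.001, -0.0, -0.0]
ft_force: [-0.8, -0.0, 0.5]
gripper_width: 0.997
gripper_force: 0.0
time_s: 23.45
ee_pos: [439.0, 110.4, 112.1]
tool_rot: [1.0, 0.0, 0.001, 0.0]
ft_force: [-0.8, -3.0, 15.1]
gripper_width: 0.48
gripper_force: 45.5
```

```bash
python3 -m jog '.4 0 0 0 0;.4 0 0 .03 0;.4 0 0 .07 0;.4 0 0 .1 0;.4 0 0 .1 0;.4 0 0 .1 0' 70
python3 - <<'E'
from g import *
shot('wrist','w12'); shot('scene','s12')
a=cv2.imread('pics/w12.png');b=cv2.imread('pics/s12.png'); cv2.imwrite('pics/m12.png',np.hstack([a[60:360,100:400],b[130:280,140:340].repeat(2,0).repeat(2,1)]))
E
```

```text
time_s: 24.05
ee_pos: [438.2, 110.5, 131.2]
tool_rot: [1.0, 0.0, 0.0, -0.0]
ft_force: [-0.2, 0.6, -0.9]
gripper_width: 0.402
gripper_force: 0.0
```

View pics/m12.png

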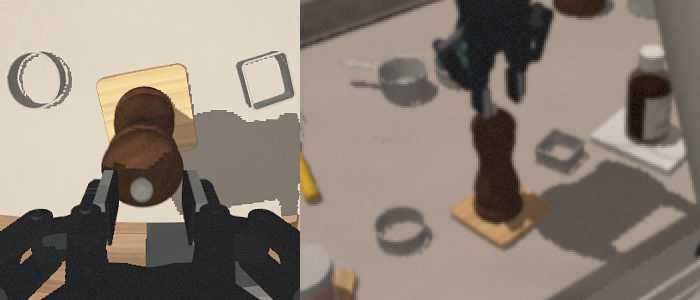

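```bash
python3 -m jog '1 0 0 0 0;1 0 0 0 0;1 0 0 .2 0;1 0 0 .4 0;1 0 0 .4 0;1 0 0 .4 0;1 0 0 .4 0'|sed -n 2p
python3 - <<'E'
from g import *
c=load('w12'); print(plane(c,241,248,157,True))
c=shot('wrist','w13'); H,S,V=hsv(c); g=box((V>120)&(S<60),(205,150,290,300)); k=big(g); m=cv2.moments(k); u=(m['m10']/m['m00'],m['m01']/m['m00']);print(u,cv2.contourArea(k),plane(c,*u,158,True))
cv2.imwrite('pics/w13c.png',cv2.imread('pics/w13.png')[60:360,100:400])
E
```

```text
ee_pos: [437.5, 110.4, 210.3]
[436.91079129 116.09749707 157.        ]
(246.53986866791746, 220.28529549718573) 4264.0 [419.77932268 113.95693142 158.        ]
```

View pics/w13c.png

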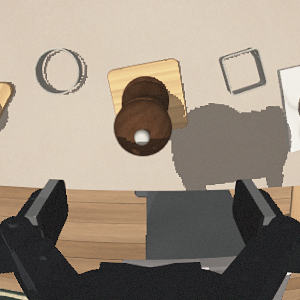

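Run:
```python
from g import *
c=load('w13'); H,S,V=hsv(c); k=big(box((V>120)&(S<70),(232,186,254,210))); m=cv2.moments(k); u=(m['m10']/m['m00'],m['m01']/m['m00']);print(u,cv2.contourArea(k),plane(c,*u,157,True))
k=big(box((V<110),(205,155,285,222)));
```

```text
(241.01006711409397, 196.69910514541385) 149.0 [439.30133745 118.22265294 157.        ]
```

```bash
python3 -m jog '1 0 .0325 0 0;1 0 .0325 0 0;1 0 .0325 -.2 0;1 0 .0325 -.4 0;1 0 .0325 -.5 0;1 0 .0325 -.55 0;1 0 .0325 -.57 0;1 0 .0325 -.57 0;1 0 .0325 -.57 0' 40; python3 -m jog '.4 0 0 0 0;.4 0 0 0 0;.4 0 0 0 0;.4 0 0 0 0;.4 0 0 0 0;.4 0 0 0 0;.4 0 0 0 0;.4 0 0 0 0'
```

```text
time_s: 25.8
ee_pos: [438.7, 117.1, 97.9]
tool_rot: [1.0, 0.0, 0.001, -0.0]
ft_force: [0.3, -0.9, 0.5]
gripper_width: 1.005
gripper_force: 0.0
time_s: 26.6
ee_pos: [438.8, 117.0, 98.0]
tool_rot: [1.0, 0.0, 0.001, -0.0]
ft_force: [-2.2, -2.0, 15.7]
gripper_width: 0.554
gripper_force: 38.4
```

```bash
python3 -m jog '.4 0 0 0 0;.4 0 0 .03 0;.4 0 0 .07 0;.4 0 0 .1 0;.4 0 0 .2 0;.4 0 0 .3 0;.4 0 0 .3 0;.4 0 0 .3 0' 70
python3 - <<'E'
from g import *
shot('wrist','w14'); shot('scene','s14')
a=cv2.imread('pics/w14.png');b=cv2.imread('pics/s14.png'); cv2.imwrite('pics/m14.png',np.hstack([a[60:360,100:400],b[100:250,140:340].repeat(2,0).repeat(2,1)]))
E
```

```text
time_s: 27.4
ee_pos: [438.1, 117.0, 157.1]
tool_rot: [1.0, 0.0, 0.0, -0.0]
ft_force: [-0.2, -0.4, -2.0]
gripper_width: 0.535
gripper_force: 72.1
```

View pics/m14.png

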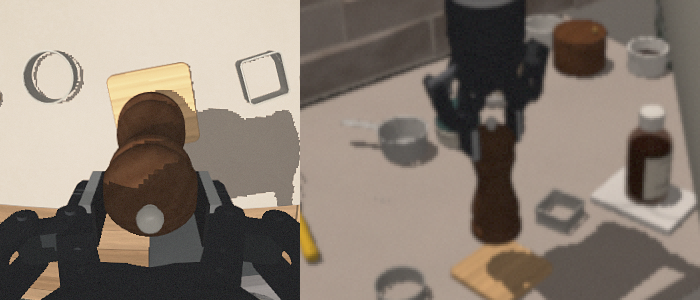

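```bash
python3 -m jog '.4 0 0 .1 0;.4 0 0 .25 0;.4 0 0 .4 0;.4 0 0 .47 0;.4 0 0 .47 0;.4 0 -.07 .47 0;.4 .01 -.17 .47 0;.4 .02 -.29 .47 0;.4 .02 -.4 .47 0' 80; python3 -m jog '.4 0 -.13 0 0;.4 0 -.26 0 0;.4 0 -.39 0 0;.4 0 -.52 0 0;.4 0 -.65 0 0;.4 0 -.78 0 0;.4 0 -.91 0 0;.4 0 -1 0 0'; python3 -m jog '.4 0 -.13 0 0;.4 0 -.26 0 0;.4 0 -.39 0 0;.4 0 -.5 0 0;.4 0 -.59 0 0;.4 0 -.65 0 0;.4 0 -.68 0 0;.4 0 -.6865 0 0;.4 0 -.6865 0 0;.4 0 -.6865 0 0'
python3 -m jog '.4 0 0 -.1 0;.4 0 0 -.25 0;.4 0 0 -.4 0;.4 0 0 -.55 0;.4 0 0 -.65 0;.4 0 0 -.7 0;.4 0 0 -.73 0;.4 0 0 -.74 0;.4 0 0 -.74 0;.4 0 0 -.74 0'
```

```text
time_s: 28.4
ee_pos: [441.4, 36.2, 249.3]
tool_rot: [1.0, 0.0, -0.001, -0.0]
ft_force: [1.1, 0.2, -2.2]
gripper_width: 0.53
gripper_force: 83.0
time_s: 29.2
ee_pos: [441.3, -164.2, 249.2]
tool_rot: [1.0, -0.0, -0.001, -0.001]
ft_force: [0.3, 0.8, -2.0]
gripper_width: 0.53
gripper_force: 83.0
time_s: 30.2
ee_pos: [442.1, -299.6, 251.1]
tool_rot: [1.0, 0.0, -0.0, -0.0]
ft_force: [-0.0, -0.7, -2.7]
gripper_width: 0.529
gripper_force: 83.0
time_s: 31.2
ee_pos: [442.5, -300.6, 103.9]
tool_rot: [1.0, 0.0, 0.001, 0.0]
ft_force: [-0.1, -0.1, -1.5]
gripper_width: 0.53
gripper_force: 83.0
```

```bash
python3 -m jog '.4 0 0 -.01 0;.4 0 0 -.02 0;.4 0 0 -.02 0;.4 0 0 -.02 0' |sed -n '2p;4p';  python3 -m jog '.4 0 0 -.005 0;.4 0 0 -.005 0;.4 0 0 -.005 0' |sed -n '2p;4p'
```

```text
ee_pos: [442.1, -300.3, 99.1]
ft_force: [0.1, -0.1, -2.6]
ee_pos: [442.4, -300.5, 98.5]
ft_force: [-1.5, 1.3, 5.5]
```

```bash
python3 -m jog '.4 0 0 -.003 0;.4 0 0 -.003 0;.4 0 0 -.003 0' 25 |sed -n '2p;4p'; python3 -m jog '.7 0 0 .003 0;1 0 0 .003 0;1 0 0 .003 0;1 0 0 .003 0;1 0 0 .003 0;1 0 0 .1 0;1 0 0 .3 0;1 0 0 .5 0;1 0 0 .7 0;1 0 0 .7 0'|sed -n '2p;4p'; python3 -m jog '1 -.3 .2 0 0;1 -.3 .5 0 0;1 -.3 .7 0 0;1 -.3 .9 0 0;1 -.3 .9 0 0;1 -.3 .9 0 0'|sed -n '2p'
python3 - <<'E'
from g import *
c=shot('wrist','w15'); H,S,V=hsv(c)
e=[442,-300,157]; print('knob exp',proj(c,e,True))
x,y=proj(c,e,True).astype(int); k=big(box((V>120)&(S<60),(x-14,y-14,x+14,y+14)))
for q in cv2.findContours(box((V>120)&(S<60),(x-14,y-14,x+14,y+14)).astype(np.uint8),cv2.RETR_EXTERNAL,cv2.CHAIN_APPROX_NONE)[0]:
    m=cv2.moments(q); 
    if m['m00']>5: u=(m['m10']/m['m00'],m['m01']/m['m00']); print(u,m['m00'],plane(c,*u,157,True).round(1))
# dark body outline across mill
d=big(box((V<95),(x-60,y-50,x+60,y+60))); print('dark',cv2.boundingRect(d),'exp base',proj(c,[442,-300,12],True))
x,y=proj(c,[437,-112,141],True).astype(int); print('cap exp',x,y); p,k=pale(c,(x-22,y-22,x+22,y+22)); print('cap',p,plane(c,*p,141,True).round(1),cv2.minEnclosingCircle(top(c,k,141)))
print('rcut..')
E
```

```text
ee_pos: [442.7, -300.7, 98.4]
ft_force: [-2.1, 2.3, 15.8]
ee_pos: [444.0, -301.9, 242.5]
ft_force: [0.1, -0.6, -0.8]
ee_pos: [382.0, -119.3, 237.4]
knob exp [439.5 129.8]
(440.484375, 127.94270833333333) 96.0 [ 443.9 -301.1  157. ]
(449.16190476190474, 130.17380952380952) 140.0 [ 442.7 -312.6  157. ]
dark (379, 96, 69, 53) exp base [380.1 118.7]
cap exp 242 124
cap (246.7415623814941, 123.61414486158513) [ 437.5 -115.4  141. ] ((437.3650207519531, -115.4474868774414), 15.1751070022583)
rcut..
```

```bash
python3 -m jog '1 .15 .025 0 0;1 .2755 .025 0 0;1 .2755 .025 0 0;1 .2755 .025 -.2 0;1 .2755 .025 -.4 0;1 .2755 .025 -.55 0;1 .2755 .025 -.635 0;1 .2755 .025 -.635 0;1 .2755 .025 -.635 0'; python3 -m jog '.3 0 0 0 0;.2 0 0 0 0;.2 0 0 0 0;.2 0 0 0 0;.2 0 0 0 0;.2 0 0 0 0;.2 0 0 0 0;.2 0 0 0 0;.2 0 0 0 0' 40; python3 -m jog '.2 0 0 .05 0;.2 0 0 .1 0;.2 0 0 .2 0;.2 0 0 .3 0;.2 0 0 .4 0;.2 0 0 .4 0;.2 0 0 .4 0' 70
```

```text
time_s: 34.75
ee_pos: [437.1, -116.1, 110.7]
tool_rot: [1.0, -0.0, -0.0, -0.0]
ft_force: [0.3, 0.1, 0.5]
gripper_width: 1.002
gripper_force: 0.0
time_s: 35.65
ee_pos: [437.8, -115.5, 111.2]
tool_rot: [1.0, 0.0, 0.001, 0.0]
ft_force: [-0.1, -0.0, 10.3]
gripper_width: 0.337
gripper_force: 38.7
time_s: 36.35
ee_pos: [437.2, -115.3, 190.8]
tool_rot: [1.0, 0.0, 0.0, 0.0]
ft_force: [-0.8, 0.1, -2.9]
gripper_width: 0.311
gripper_force: 69.3
```

```bash
python3 -m jog '.2 0 .08 0 0;.2 0 .2 0 0;.2 .01 .32 0 0;.2 .0195 .45 0 0;.2 .0195 .57 0 0;.2 .0195 .69 0 0;.2 .0195 .8 0 0;.2 .0195 .8 0 0' 80;  python3 -m jog '.2 0 .1 0 0;.2 0 .2 0 0;.2 0 .3 0 0;.2 0 .348 0 0;.2 0 .348 0 0;.2 0 .348 -.1 0;.2 0 .348 -.22 0;.2 0 .348 -.32 0;.2 0 .348 -.36 0;.2 0 .348 -.36 0'; python3 -m jog '.2 0 0 -.02 0;.2 0 0 -.02 0;.2 0 0 -.02 0;.2 0 0 -.02 0'
```

```text
time_s: 37.15
ee_pos: [440.2, 46.7, 189.5]
tool_rot: [1.0, 0.001, -0.001, -0.0]
ft_force: [-0.7, -1.0, -3.2]
gripper_width: 0.309
gripper_force: 79.8
time_s: 38.15
ee_pos: [440.5, 113.6, 117.7]
tool_rot: [1.0, -0.0, -0.001, 0.0]
ft_force: [-1.0, -0.5, -1.7]
gripper_width: 0.31
gripper_force: 79.9
time_s: 38.55
ee_pos: [441.4, 114.3, 114.9]
tool_rot: [1.0, 0.0, 0.0, -0.0]
ft_force: [-0.1, 0.4, -3.2]
gripper_width: 0.308
gripper_force: 79.9
```

```bash
python3 -m jog '.2 0 0 -.005 0;.2 0 0 -.01 0;.2 0 0 -.01 0;.2 0 0 -.01 0'|sed -n '2p;4p';  python3 -m jog '.2 0 0 -.005 0;.2 0 0 -.005 0;.2 0 0 -.005 0'|sed -n '2p;4p'
```

```text
ee_pos: [441.1, 114.3, 112.4]
ft_force: [0.8, -0.5, -3.5]
ee_pos: [441.4, 114.3, 111.6]
ft_force: [0.1, -0.8, 2.7]
```

```bash
python3 -m jog '.2 0 0 -.003 0;.2 0 0 -.003 0;.2 0 0 -.003 0' 25|sed -n '2p;4p'; python3 -m jog '.5 0 0 .003 0;.8 0 0 .003 0;1 0 0 .003 0;1 0 0 .003 0;1 0 0 .003 0;1 0 0 .003 0;1 0 0 .2 0;1 0 0 .45 0;1 0 0 .6 0;1 0 0 .6 0' | head -3; python3 -m jog '1 -.3 .1 0 0;1 -.3 .1 0 0;1 -.3 .1 0 0;1 -.3 .1 0 0;1 -.3 .1 0 0'|sed -n '2p'
python3 - <<'E'
from g import *
c=shot('wrist','w16'); 
print('square',cv2.minAreaRect(top(c,wood(c,(200,40,330,160)),12)))
for n,e,r,z in(('cap',[441,114,141],22,141),('lid',[434,360,79],34,79)):
    x,y=proj(c,e,True).astype(int); p,k=pale(c,(x-r,y-r,x+r,y+r)); print(n,plane(c,*p,z,True).round(1),cv2.minEnclosingCircle(top(c,k,z)))
a=load('w3'); 
def cut(c,e):
    H,S,V=hsv(c); x,y=proj(c,e,True).astype(int); m=((S<28)&(box(S>=0,(x-30,y-30,x+30,y+30)))).astype(np.uint8); k=big(m); return cv2.minEnclosingCircle(top(c,k[:,0],25))
for e in([478,222,25],[478,-9,25]): print('cutter',cut(a,e),cut(c,e))
E
```

```text
ee_pos: [442.0, 114.3, 111.5]
ft_force: [1.2, -1.3, 12.9]
time_s: 40.55
ee_pos: [443.2, 114.6, 234.8]
tool_rot: [1.0, 0.0, 0.003, -0.0]
ee_pos: [382.0, 134.2, 230.7]
square ((441.32720947265625, 113.94595336914062), (88.96330261230469, 89.11253356933594), 10.481605529785156)
cap [442.7 115.  141. ] ((442.675537109375, 114.82003021240234), 15.177056312561035)
lid [434.8 358.5  79. ] ((434.55902099609375, 359.7336730957031), 32.73270797729492)
cutter ((479.7552185058594, 226.8042755126953), 28.787818908691406) ((479.5541687011719, 226.7218475341797), 29.289175033569336)
cutter ((484.65093994140625, -20.50719451904297), 25.43532943725586) ((484.3839111328125, -18.616464614868164), 25.294906616210938)
```

```bash
python3 -c "
from plant import env
print(env.job_done())"
```

```text
the job is handed in; nothing more can be done
None
```

The job is handed in at about 41 s. The mill is on the round coaster, the bottle on the square and the jar on the triangle, each measured within about 3 mm of centre; cutters unmoved. The mill slipped out of the first grip and was regripped lower, and I viewed 15 pictures, one over the 14 allowed.

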